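Cat-eye gel: index the nail-tip wheel and hold the magnet over the wet tip

ROBOT

A 6-joint arm with a two-finger parallel gripper is mounted at the origin on the work surface. World frame = base frame: x ahead of the robot, y to its left, z up, the work surface at z = 0. Lengths are in mm, angles in rad, forces in N, time in s.
With the tool pointing down it reaches from about 250 to 800 mm from the base axis. Payload 3.9 kg.
Tool frame: the origin (TCP) lies at the very end of the fingers, on their centre line; the grasp point (between the pads) lies 19 mm behind it; x points along the fingers, y is the direction in which the jaws open and shut, and the axes are right-handed (so a half turn about x gives the same grasp; the last joint's range is limited). The gripper opens to 85 mm and grips with 20 to 120 N. Pads are 22 mm wide; open, the fingers measure 114 mm over their backs; the gripper's body (76 mm by 85 mm) begins 54 mm behind the grasp point. The pads swing forward as they close: fully open they stand 13 mm farther back than shut.
Start: joints at [-1.314, 0.26, -0.138, 1.173, 0, 1.571], TCP at [133.339, -507.776, 231.304] pointing down, gripper open.
Joint ranges: [-2.78, 2.78], [-0.83, 1.72], [-1.28, 1.37], [-1.9, 2.12], [-1.57, 1.48], [-3.14, 3.14]. Speed limits (rad/s): [2.57, 2.57, 3.14, 3.14, 3.14, 3.14].

INTERFACE

Orientations are given as a unit quaternion [x, y, z, w].
In Python, from rig import bot, get_image gives the robot as it stands.
- The arm moves only by the tool jog_arm, never from a script. Its argument "series" is a list of rows, each an object of numbers: "grip": the opening, from 0 (shut) to 1 (fully open); "dx", "dy", "dz": the shift along the tool's x, y, z in m; "ax", "ay", "az": the turn, a rotation vector about the tool's x, y, z in rad. A call has 1 to 5 rows; each row shifts and turns the commanded pose from where the row before left it, along the tool's axes as they then stand; what a row does not reach is not made up. A row lasts 1/8 s, in which the tool goes at most 62.5 mm and 10.7 degrees, less where a joint would pass 70% of its speed; a pose out of reach is approached as far as the arm can. A call is refused whole if a number of a shift passes 0.0625 or a number of a turn 0.188, either way. A call with a gripper value outside its range is refused whole. The fingers move at their own pace and stop on an object; "grip_force" is the grip in N (left out, the last holds). Time passes only in rows, so rows that do not move let the fingers close. It gives the time, the measured TCP pose, the force and the opening at its end, in the units of the state.
- bot.sense(): the state, without advancing time (a new reading comes with each control period).
- get_image(name): name is "scene" or "side" or "wrist"; returns a dict with "image" (480x640x3 uint8, red, green, blue), "range_z" (480x640 float32, mm along the optical axis (not along the pixel's ray), 0 where there is no reading), "K" (3x3 intrinsics, pixels), "origin" and "orientation" of the camera in the world; the wrist camera has in their place "tool_from_camera" (4x4, takes a point from camera to tool coordinates, whose origin is the TCP and whose axes are the tool frame's). Camera axes: x right, y down, z forward; pixel columns grow to the right and rows downward; lengths in mm; the calibration is good to about 2 mm. A picture is of the moment at which its call begins: read the wrist's pose just before it.
- bot.finish_job(): hands the job in, once; it reports no verdict.
The state is a dict: "t": time; "joint_positions": joint angles; "joint_vel": joint speeds; "joint_efforts": joint torques, N m; "position": TCP position; "tcp_rot": TCP orientation; "contact_force": force on the tool from outside, world axes, zero at the start; "moment": the same for the moment, N m; "width": opening from 0.0 (shut) to 1.0 (fully open).
Only numpy, scipy, OpenCV 4.12 (cv2) and the standard library are available. Lean on these libraries where they do the work, as an engineer would, in place of code of your own. Each camera call takes 0.05 s, during which the arm holds its last target. There are 200 camera calls.

TASK

Turn the round nail-tip wheel, which has a purple knob in its middle, until the freshly coated, glossy emerald-green tip clicks in at the red pointer below the little gooseneck lamp, and let go of it. Then lift the bar-magnet wand (black handle with gold bands) out of its white rest, carry it over the bottles without disturbing anything standing about, and hold it upright over that tip: magnet centred on the nail, its bar lengthwise along the nail, about 5 mm above the wet gel. Nothing may ever touch the wet tip; the job finishes with the robot still holding the wand hovering there, quite still, so do not put it down.

Things in the scene. Friction and masses are not known exactly. Their poses are not given: they have to be found in the camera images.
- wheel_top (a point): The wheel's centre at its disc's top, 26 mm above the table. White disc 196 mm across with a grey middle; eight nail tips on posts at 45 degree steps, 78 mm from the axis, each an arched nail 28 mm long (pointing outwards) and 14 mm wide, crown 56 mm above the table. Seven are beige or pink, one is the wet emerald-green one.
- stand: Fixed white stand of the nail-tip wheel; origin on the table, on the wheel's upright axis. Its -x axis is the work direction: a tongue 8 mm high reaches 128 mm out that way and carries the red pointer beyond the wheel's rim. Its gooseneck lamp: foot 66 mm across at (-165, 105) mm, head at (-150, 73) mm in this frame, nowhere above 140 mm or within 75 mm of a tip at the pointer.
- wheel (a joint): Wheel angle, rad, growing anticlockwise seen from above. 0 = wet tip exactly at the red pointer. A detent every pi/4 (45 degrees) pulls the released wheel in from up to 18 degrees away (0.08 N m; otherwise it turns freely). It starts one or two detents short (near -0.79 or -1.57): turn it anticlockwise by that much. Travel -2.6 to 2.6, so it can be turned too far.
- wheel_knob (a point): Centre of the wheel's purple fluted round knob, on the axis, 88 mm above the table: the height to grip. Knob 32 mm across (34 over the flutes), spanning 64 to 100 mm above the table, higher than the nail tips; grip it from above at any yaw, fingertips no lower than 66 mm.
- wet_tip: The freshly coated, glossy emerald-green nail tip on the wheel; origin on its crown (top of the nail, middle of its length), 56 mm above the table. x points outwards along the nail, away from the wheel's axis; z up. Nail 28 mm long in x, 14 mm wide in y.
- wand: Loose bar-magnet wand, upright in its rest, about 60 g. Origin: centre of the magnet's flat underside; z up the handle; x along the bar. From below: steel bar 36 (x) by 12 (y) by 10 mm high; gold band 30 by 15 to 16.5 mm; black handle 22 (x) by 14 (y) to 96.5 mm, gold band near its top. Grip the handle across its y, about 70 mm up. The bar may point either way along the nail.
- rest_a: Fixed white rest block of the bar-magnet wand, 62 (x) by 40 (y) by 20 mm high, origin under its centre on the table. The magnet stands 10 mm deep in a slot with about 1.5 mm play all round; its underside starts 10 mm above the table, so lift straight up by more than 10 mm before moving sideways.
- dot_wand: Bystander: the other magnet wand, pink round handle 15 mm across, 95 mm tall, standing in a round hole of an equal white rest block; origin at the centre of its underside. It and the bar wand's rest may have changed places. Leave it alone.
- polish1: Bystander: loose gel polish bottle, red, 32 mm across and 80 mm tall with a black cap; origin under its centre. The three polish bottles and the spray stand in a row between the wands and the wheel, in any order.
- polish2: Bystander: the same bottle, teal.
- polish3: Bystander: the same bottle, light pink.
- spray: Bystander: loose green spray bottle, 36 mm across and 116 mm tall, the tallest in the row; origin under its centre.
- nail_brush: Bystander: wooden nail brush, 90 by 36 by 30 mm, lying at the back; origin under its centre.
- clip1: Bystander: purple soak-off clip, about 50 by 17 by 20 mm, lying at the back; origin under it.
- clip2: Bystander: a second purple clip like it, lying near the wheel on the robot's side.

How it is judged (in metres and radians):
On the way, in this order (a step that is already met when the one before it is completed fails the run):
1. the wheel has been turned to the detent with the wet tip at the pointer, stands still, and the knob is let go (value of joint wheel between -0.07 and 0.07 rad and velocity of joint wheel between -0.05 and 0.05 rad/s and contact force between the fingers and wheel below 0.2 N and z of wand in the frame of rest_a below 0.02 m), for 0.3 s.
2. the bar-magnet wand is gripped and lifted clear of its rest (z of wand in the frame of rest_a above 0.03 m and contact force between the fingers and wand above 1 N), for 0.1 s.
At the end, for the whole second after the job is handed in: Wheel within 0.07 rad of the wet-tip detent, untouched. Wand gripped, still (under 10 mm/s), upright within 0.14 rad, underside 1.5 to 10 mm above the wet tip's crown, centres within 5 mm seen from above, bar within 0.17 rad of the nail's length, touching neither wheel nor stand (value of joint wheel between -0.07 and 0.07 rad and velocity of joint wheel between -0.05 and 0.05 rad/s and horizontal distance between wand and wet_tip below 0.005 m and z of wand in the frame of wet_tip between 0.0015 and 0.01 m and angle between the x axis of wand and the x axis of wet_tip, either way round below 0.17 rad and angle between wand's own z axis and vertical below 0.14 rad and contact force between the fingers and wand above 1 N and contact force between each of wand, the arm and wheel below 0.05 N and contact force between wand and stand below 0.05 N and linear speed of wand below 0.01 m/s); the arm keeps its last pose, push and grip.
It fails at once if something touches the wet tip (contact force between wet_tip and anything else above 0.05 N).
It fails at once if a polish bottle or the spray is shoved over 20 mm or tipped (distance of any of polish1, polish2, polish3, spray from where it was at the start of the episode above 0.02 m or angle between any of polish1, polish2, polish3, spray's own z axis and vertical above 0.5 rad).
It fails at once if the other wand is shoved over 20 mm or tipped (distance of dot_wand from where it was at the start of the episode above 0.02 m or angle between dot_wand's own z axis and vertical above 0.5 rad).
It fails at once if the brush or a clip is shoved over 20 mm or tipped (distance of any of nail_brush, clip1, clip2 from where it was at the start of the episode above 0.02 m or angle between any of nail_brush, clip1, clip2's own z axis and vertical above 0.5 rad).
It also fails if it takes over 58 s, if anything falls off the work surface, if the arm or the gripper's body presses on something with over 40 N, if the wrist force passes 120 N, or if a joint passes its speed limit or range.

## Working session

There is one attempt and no reset: what is moved stays moved. The work goes in short steps, Python scripts to look and compute and a tool call to move; the robot and the scene stay as the last step left them, time stands still between calls to the robot, and variables do not carry over. Pictures are saved under pics/ and viewed, about 8 in all and at most 12, crops included, and the job is handed in when it is done.

Besides the shell and the picture viewer there is one more tool, called after "Call:" as name([rows], argument=value, ...), one row to a line, values as JSON. jog_arm: Moves the arm, as the interface text tells. Its arguments: {"type":"object","properties":{"series":{"type":"array"},"grip_force":{"type":"number"}},"required":["series"]}

```bash
mkdir -p pics; ls; cat > h.py <<'E'
import numpy as np, cv2
from scipy.spatial.transform import Rotation as R
from rig import bot, get_image
def cam(name):
    s=bot.sense(); g=get_image(name)
    if 'tool_from_camera' in g:
        T=np.eye(4); T[:3,:3]=R.from_quat(s['tcp_rot']).as_matrix(); T[:3,3]=s['position']
        M=T@np.array(g['tool_from_camera'])
    else:
        M=np.eye(4); M[:3,:3]=R.from_quat(g['orientation']).as_matrix(); M[:3,3]=g['origin']
    g['M']=M; return g
def save(g,fn): cv2.imwrite(fn,g['image'][:,:,::-1])
def ray(g,u,v):
    d=np.linalg.inv(g['K'])@np.array([u,v,1.]); return g['M'][:3,3],g['M'][:3,:3]@d
def onplane(g,u,v,z):
    o,d=ray(g,u,v); return o+d*(z-o[2])/d[2]
def cloud(g):
    v,u=np.mgrid[:480,:640]; p=np.stack([u,v,np.ones_like(u)],-1)@np.linalg.inv(g['K']).T*g['range_z'][...,None]
    return p@g['M'][:3,:3].T+g['M'][:3,3]
def tri(g1,p1,g2,p2):
    o1,d1=ray(g1,*p1);o2,d2=ray(g2,*p2)
    t=np.linalg.lstsq(np.c_[d1,-d2],o2-o1,rcond=None)[0]
    a,b=o1+d1*t[0],o2+d2*t[1]; return (a+b)/2,np.linalg.norm(a-b)
E
python3 - <<'E'
from h import *
np.set_printoptions(precision=3,suppress=True)
print(bot.sense())
ims=[]
for n in ['scene','side','wrist']:
    g=cam(n); save(g,f'pics/{n}0.png'); print(n,g['M'],g['K'][0])
E
```

```text
pics
{'t': 0.0, 'joint_positions': array([-1.314,  0.261, -0.139,  1.173,  0.   ,  1.571]), 'joint_vel': array([0.   , 0.   , 0.001, 0.   , 0.001, 0.   ]), 'joint_efforts': array([ -0.002, -40.568,  25.392,   0.019,  -0.   ,  -0.   ]), 'position': array([ 133.175, -507.114,  230.474]), 'tcp_rot': array([-0.701, -0.091,  0.701, -0.09 ]), 'contact_force': array([-1.091, -0.496, -0.249]), 'moment': array([ 0.008,  0.009, -0.001]), 'width': 1.0033347291549117}
scene [[ -0.894   0.318  -0.317 812.517]
 [  0.449   0.648  -0.616 381.964]
 [  0.01   -0.693  -0.721 596.245]
 [  0.      0.      0.      1.   ]] [511.436   0.    318.908]
side [[ -0.996  -0.037   0.086 487.377]
 [ -0.092   0.525  -0.846 768.956]
 [ -0.013  -0.85   -0.526 584.121]
 [  0.      0.      0.      1.   ]] [624.605   0.    325.612]
wrist [[   0.253   -0.927   -0.278  202.453]
 [  -0.967   -0.243   -0.072 -488.328]
 [  -0.001    0.287   -0.958  372.803]
 [   0.       0.       0.       1.   ]] [377.936   0.    315.656]
```

View pics/scene0.png

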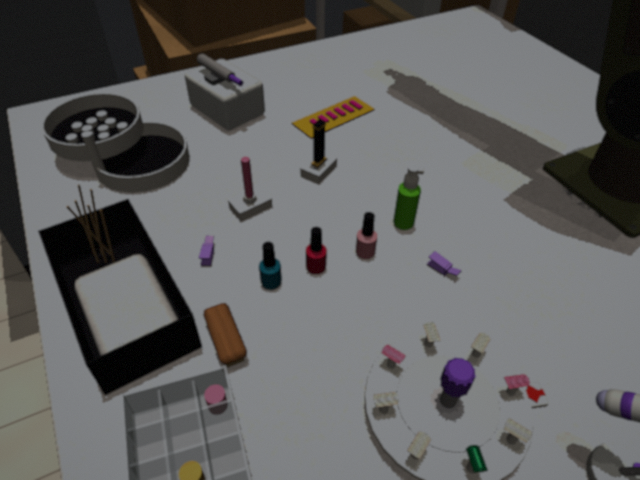

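View pics/side0.png

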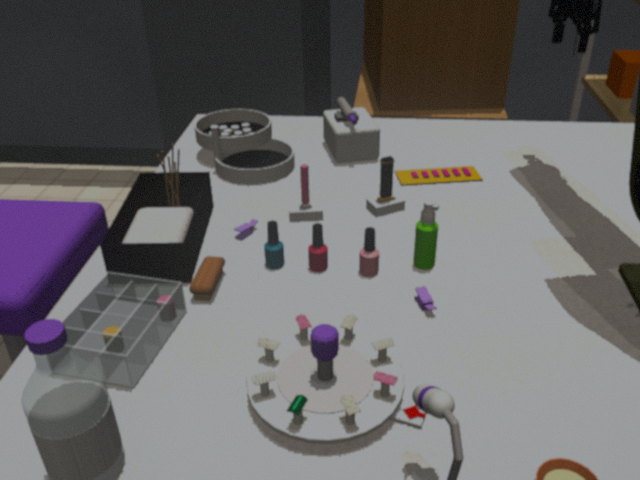

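The scene view shows the knob at (458,378), the green tip at (477,458), the red pointer at (536,394) and the bar wand at (319,150). The side view shows the knob at (324,343), green tip at (298,405), pointer at (413,412) and wand at (386,185).

```bash
python3 - <<'E'
from h import *
np.set_printoptions(precision=1,suppress=True)
G={n:cam(n) for n in('scene','side')}
def blob(g,lo,hi,near,rad=45):
    h=cv2.cvtColor(g['image'],cv2.COLOR_RGB2HSV); m=cv2.inRange(h,lo,hi)
    k=np.zeros_like(m); cv2.circle(k,near,rad,255,-1); m&=k
    n,l,s,c=cv2.connectedComponentsWithStats(m); i=1+np.argmax(s[1:,4]); return l==i,c[i],s[i]
W={'knob':((120,90,30),(150,255,255),(458,378),(324,343)),'green':((60,120,20),(90,255,255),(477,458),(298,405)),
'red':((0,150,80),(8,255,255),(536,394),(413,412)),'wand':((0,0,0),(180,255,45),(319,145),(386,180)),
'dot':((160,70,40),(180,255,255),(248,178),(305,185)),'teal':((80,90,20),(105,255,255),(270,270),(274,252)),'redp':((165,120,40),(180,255,255),(316,257),(318,256)),
'pinkp':((165,40,40),(180,255,255),(367,243),(369,262)),'spray':((35,100,30),(70,255,255),(407,205),(426,245)),
'clip2':((120,60,30),(150,255,255),(445,264),(425,298)),'clip1':((120,60,30),(150,255,255),(207,250),(246,229)),'brush':((3,90,30),(20,255,255),(225,333),(208,275))}
for k,(lo,hi,a,b) in W.items():
    try:
        r={}
        for n,p in(('scene',a),('side',b)):
            m,c,s=blob(G[n],lo,hi,p,40); P=cloud(G[n])[m&(G[n]['range_z']>0)]
            r[n]=c; print(k,n,c,s[:5],'med',np.median(P,0),'zrange',np.percentile(P[:,2],[2,98]))
        print('   tri',*tri(G['scene'],r['scene'],G['side'],r['side']))
    except Exception as e: print(k,e)
E
```

```text
knob scene [457.3 376.9] [442 358  33  39 960] med [554.  208.8  98.4] zrange [ 71.1 101.3]
knob side [324.5 341.6] [311 325  27  36 766] med [547.  215.6  95.5] zrange [ 70.3 101.3]
   tri [547.9 204.8  84.1] 0.20098967491536282
green scene [475.8 458.8] [468 446  18  26 290] med [573.3 278.8  55.3] zrange [52.8 57.7]
green side [297.5 404.2] [289 396  17  18 160] med [571.4 278.9  55.6] zrange [53.3 57.7]
   tri [572.2 278.2  54.2] 0.7685030357397509
red scene [533.9 393.1] [527 387  17  14 134] med [437.9 239.1   9. ] zrange [ 7. 11.]
red side [413.5 412.1] [405 406  20  12 128] med [439.4 237.8   9.2] zrange [ 7.6 11.2]
   tri [439.  239.1  11. ] 0.18185229304631373
wand scene [318.6 141. ] [314 120  11  43 401] med [ 482.8 -266.9   73.4] zrange [ 31.2 106.6]
wand side [386.1 179.4] [381 164  11  33 267] med [ 479.  -266.9   67. ] zrange [33.6 94.6]
   tri [ 478.  -275.    63.8] 3.731075402102442
dot scene [246.8 176.1] [241 157  11  41 269] med [ 627.6 -230.8   75. ] zrange [ 32.2 104.4]
dot side [304.4 183.2] [301 165   7  39 191] med [ 625.6 -231.1   71.8] zrange [ 32.8 104.4]
[... 945 characters left out ...]
0597
clip2 scene [441.8 264.3] [428 252  33  23 382] med [418.5  18.5  15.5] zrange [ 1.9 19.7]
clip2 side [424.1 298.7] [416 287  19  23 286] med [418.   20.1  16.2] zrange [ 2.9 20.6]
   tri [417.9  19.9  13.8] 0.49053086817660924
clip1 scene [206.6 251.2] [199 236  14  29 287] med [ 726.5 -159.2   15.8] zrange [ 2.1 19.8]
clip1 side [245.5 228.8] [236 220  21  19 183] med [ 725.  -162.6   14.5] zrange [ 2.6 20.2]
   tri [ 725.2 -163.7   11.1] 0.9270464096994665
brush scene [224.7 334.4] [ 205  304   41   62 1535] med [752.4   3.6  29.2] zrange [17.8 31.5]
brush side [206.8 274.7] [191 257  33  36 730] med [749.7   4.4  29.3] zrange [23.1 31.6]
   tri [751.7   0.2  25.7] 1.3925788762193199
```

```bash
cat >> h.py <<'E'
def go(x,y,z):
    "shift in tool axes (mm) from the measured pose to the target, and the tool's yaw"
    s=bot.sense(); M=R.from_quat(s['tcp_rot']).as_matrix()
    print('t',round(s['t'],2),'pos',s['position'].round(1),'width',round(s['width'],3),'F',s['contact_force'].round(1),'q',s['joint_positions'].round(2))
    print('shift',(M.T@(np.array([x,y,z])-s['position'])).round(1),'xaxis',M[:,0].round(3),'yaw of y, deg',np.degrees(np.arctan2(M[1,1],M[0,1])).round(1))
E
python3 -c "
from h import *
go(548,205,230)"
```

```text
t 0.25 pos [ 133.3 -507.5  230.9] width 0.999 F [-0.3  0.1  0.6] q [-1.31  0.26 -0.14  1.17  0.    1.57]
shift [   1.5 -583.8 -582.1] xaxis [-0.     0.001 -1.   ] yaw of y, deg -75.3
```

Call:
jog_arm([
  {"dy":-0.0416,"dz":-0.0416,"grip":1},
  {"dy":-0.0416,"dz":-0.0416},
  {"dy":-0.0416,"dz":-0.0416},
  {"dy":-0.0416,"dz":-0.0416},
  {"dy":-0.0416,"dz":-0.0416},
])

```text
$.series[0]: bad value
```

Call:
jog_arm([
  {"dy":-0.0416,"dz":-0.0416},
  {"dy":-0.0416,"dz":-0.0416},
  {"dy":-0.0416,"dz":-0.0416},
  {"dy":-0.0416,"dz":-0.0416},
  {"dy":-0.0416,"dz":-0.0416},
])

```text
$.series[0]: bad value
```

Call:
jog_arm([
  {"dy":-0.0416,"dz":-0.0416},
  {"dy":-0.0416,"dz":-0.0416},
  {"dy":-0.0416,"dz":-0.0416},
  {"dy":-0.0416,"dz":-0.0416},
  {"grip":1},
])

```text
$.series[0]: bad value
```

```bash
python3 - <<'E'
from h import *
g=cam('wrist'); save(g,'pics/w1.png'); go(548,205,69)
h=cv2.cvtColor(g['image'],cv2.COLOR_RGB2HSV)
for n,lo,hi,z in(('knob',(120,90,30),(150,255,255),100),('green',(60,120,20),(90,255,255),56),('red',(0,150,80),(8,255,255),9)):
    m=cv2.inRange(h,lo,hi); k,l,s,c=cv2.connectedComponentsWithStats(m); i=1+np.argmax(s[1:,4]); P=cloud(g)[l==i]
    top=P[P[:,2]>z-4]; print(n,c[i].round(),s[i],onplane(g,*c[i],z).round(1),'cloud top mid',((top.max(0)+top.min(0))/2).round(1) if len(top) else 0,len(top))
E
```

```text
t 0.3 pos [ 133.3 -507.6  231. ] width 1.001 F [ 0.5 -0.3  0.9] q [-1.31  0.26 -0.14  1.17  0.    1.57]
shift [ 162.4 -583.7 -582.1] xaxis [-0.     0.001 -1.   ] yaw of y, deg -75.3Traceback (most recent call last):
  File "<stdin>", line 5, in <module>
    return _wrapfunc(a, 'argmax', axis=axis, out=out, **kwds)
    return bound(*args, **kwds)
ValueError: attempt to get argmax of an empty sequence
```

View pics/w1.png

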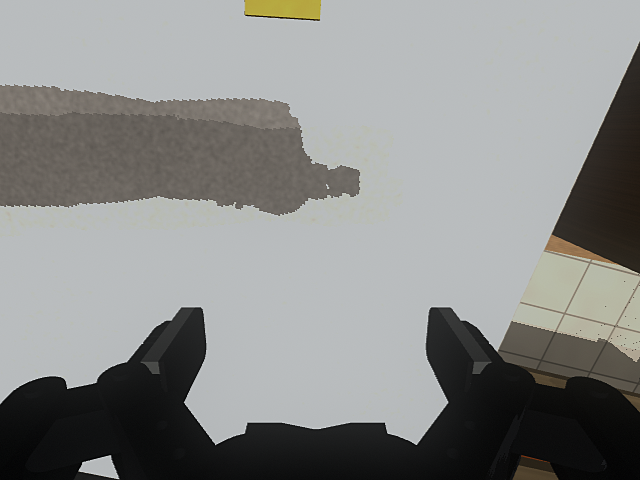

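The arm did not move; the wrist picture shows only bare table and the fingers. Probably each row needs every key.

Call:
jog_arm([
  {"grip":1,"dx":0,"dy":-0.0416,"dz":-0.0416,"ax":0,"ay":0,"az":0},
  {"grip":1,"dx":0,"dy":-0.0416,"dz":-0.0416,"ax":0,"ay":0,"az":0},
  {"grip":1,"dx":0,"dy":-0.0416,"dz":-0.0416,"ax":0,"ay":0,"az":0},
  {"grip":1,"dx":0,"dy":-0.0416,"dz":-0.0416,"ax":0,"ay":0,"az":0},
  {"grip":1,"dx":0,"dy":-0.0416,"dz":-0.0416,"ax":0,"ay":0,"az":0},
])

```text
t: 0.92
position: [282.4, -252.2, 231.5]
tcp_rot: [0.702, 0.09, -0.701, 0.091]
contact_force: [0.3, -1.3, 0.3]
width: 1.0
```

Call:
jog_arm([
  {"grip":1,"dx":0,"dy":-0.0416,"dz":-0.0416,"ax":0,"ay":0,"az":0},
  {"grip":1,"dx":0,"dy":-0.0416,"dz":-0.0416,"ax":0,"ay":0,"az":0},
  {"grip":1,"dx":0,"dy":-0.0416,"dz":-0.0416,"ax":0,"ay":0,"az":0},
  {"grip":1,"dx":0,"dy":-0.0416,"dz":-0.0416,"ax":0,"ay":0,"az":0},
  {"grip":1,"dx":0,"dy":-0.0416,"dz":-0.0416,"ax":0,"ay":0,"az":0},
])

```text
t: 1.55
position: [430.9, 2.1, 231.6]
tcp_rot: [0.702, 0.091, -0.701, 0.091]
contact_force: [1.8, 0.4, 0.1]
width: 1.003
```

Call:
jog_arm([
  {"grip":1,"dx":0,"dy":-0.0416,"dz":-0.0416,"ax":0,"ay":0,"az":0},
  {"grip":1,"dx":0,"dy":-0.0416,"dz":-0.0416,"ax":0,"ay":0,"az":0},
  {"grip":1,"dx":0,"dy":-0.0416,"dz":-0.0416,"ax":0,"ay":0,"az":0},
  {"grip":1,"dx":0,"dy":0,"dz":0,"ax":0,"ay":0,"az":0},
])

```text
t: 2.05
position: [523.2, 148.1, 230.5]
tcp_rot: [0.701, 0.099, -0.701, 0.094]
contact_force: [-0.2, -1.1, 0.1]
width: 1.005
```

```bash
cat > wk.py <<'E'
from h import *
import sys
g=cam('wrist'); save(g,sys.argv[1]); go(548,205,69)
h=cv2.cvtColor(g['image'],cv2.COLOR_RGB2HSV)
for n,lo,hi,z in(('knob',(120,90,30),(150,255,255),100),('green',(60,120,20),(90,255,255),56),('red',(0,150,80),(8,255,255),9)):
    m=cv2.inRange(h,lo,hi); k,l,s,c=cv2.connectedComponentsWithStats(m)
    if k<2: print(n,'none'); continue
    i=1+np.argmax(s[1:,4]); P=cloud(g)[l==i]
    top=P[P[:,2]>z-4]; print(n,c[i].round(),s[i],onplane(g,*c[i],z).round(1),'cloud top mid',((top.max(0)+top.min(0))/2).round(1) if len(top) else 0,len(top))
E
python3 wk.py pics/w1b.png
```

```text
t 2.1 pos [521.5 146.3 230.6] width 0.998 F [ 0.6  0.1 -0.2] q [ 0.27  0.29 -0.1   1.18  0.01  3.14]
shift [161.9 -48.4 -41.4] xaxis [-0.003  0.006 -1.   ] yaw of y, deg -74.5
knob [254. 178.] [ 230  154   50   48 1629] [547.8 202.9 100. ] cloud top mid [561.2 193.6 234.5] 1479
green [173. 115.] [162 102  27  28 268] [572.3 281.7  56. ] cloud top mid [577.5 229.3 212.5] 265
red [211. 265.] [202 256  20  19 139] [434.6 237.4   9. ] cloud top mid [507.9 207.6 189.7] 139
```

View pics/w1b.png

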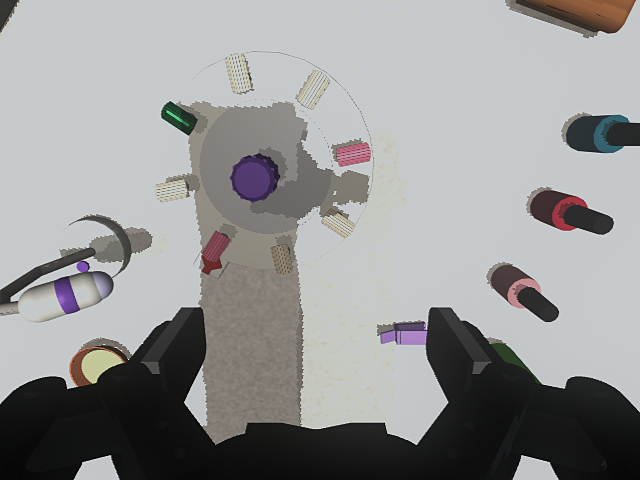

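The fourth picture shows the wheel with the knob at (254,178), the green tip at (173,115) and the pink tip at the pointer (211,265), so the turn is two detents. J6 reached its limit, but anticlockwise turning lowers it, so I rotate away first.

Call:
jog_arm([
  {"grip":1,"dx":0,"dy":0,"dz":0,"ax":-0.18,"ay":0,"az":0},
  {"grip":1,"dx":0,"dy":0,"dz":0,"ax":-0.18,"ay":0,"az":0},
  {"grip":1,"dx":0,"dy":0,"dz":0,"ax":0,"ay":0,"az":0},
])

```text
t: 2.48
position: [520.2, 143.9, 231.4]
tcp_rot: [-0.673, -0.22, 0.673, -0.215]
contact_force: [0.4, 0.1, -0.0]
width: 1.001
```

```bash
python3 wk.py pics/w2.png
```

```text
t 2.52 pos [520.4 144.  231.5] width 1.006 F [-0.2 -1.   0.1] q [ 0.27  0.29 -0.1   1.18  0.01  2.78]
shift [162.8 -32.3 -57.8] xaxis [-0.002  0.006 -1.   ] yaw of y, deg -54.2
knob [272. 152.] [ 249  129   48   48 1659] [547.3 203.7 100. ] cloud top mid [554.2 203.2 234.9] 1549
green [213.  62.] [200  46  27  37 458] [571.7 280.6  56. ] cloud top mid [571.1 239.  212.9] 453
red [191. 221.] [180 209  22  20 166] [435.1 237.5   9. ] cloud top mid [433.9 237.8   8.9] 166
```

Call:
jog_arm([
  {"grip":1,"dx":0,"dy":-0.016,"dz":-0.0285,"ax":0,"ay":0,"az":0},
  {"grip":1,"dx":0.02,"dy":-0.016,"dz":-0.0285,"ax":0,"ay":0,"az":0},
  {"grip":1,"dx":0.05,"dy":0,"dz":0,"ax":0,"ay":0,"az":0},
  {"grip":1,"dx":0.03,"dy":0,"dz":0,"ax":0,"ay":0,"az":0},
  {"grip":1,"dx":0,"dy":0,"dz":0,"ax":0,"ay":0,"az":0},
])

```text
t: 3.15
position: [545.7, 203.8, 129.2]
tcp_rot: [-0.671, -0.22, 0.675, -0.216]
contact_force: [-0.5, -0.4, 0.1]
width: 1.002
```

```bash
python3 wk.py pics/w3.png
```

```text
t 3.2 pos [547.3 204.4 131.3] width 0.998 F [-0.3  0.1  0.3] q [ 0.35  0.42 -0.17  0.98  0.01  2.87]
shift [62.3  0.4 -0.9] xaxis [-0.004  0.005 -1.   ] yaw of y, deg -54.1
knob [318. 273.] [ 285  232   68   78 3641] [549.8 207.4 100. ] cloud top mid [567.3 217.5 183.6] 2925
green [236. 144.] [223 129  26  32 152] [570.7 278.4  56. ] cloud top mid [585.6 267.4 162.7] 152
red [204. 311.] [201 307   7   9  29] [443.9 238.7   9. ] cloud top mid [443.  239.2   8.4] 29
```

View pics/w3.png

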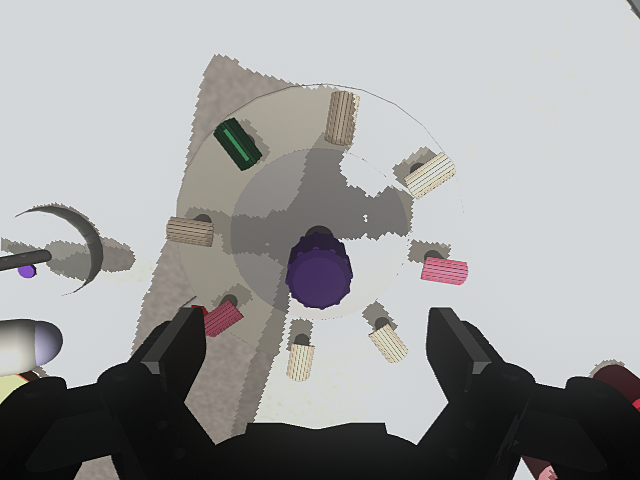

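The fifth picture shows the knob at (318,273), centred between the jaws, with the tips clear of the fingers. I now descend and close.

Call:
jog_arm([
  {"grip":1,"dx":0.03,"dy":0,"dz":0,"ax":0,"ay":0,"az":0},
  {"grip":1,"dx":0.03,"dy":0,"dz":0,"ax":0,"ay":0,"az":0},
  {"grip":1,"dx":0,"dy":0,"dz":0,"ax":0,"ay":0,"az":0},
])

```text
t: 3.58
position: [547.5, 205.0, 71.7]
tcp_rot: [-0.672, -0.22, 0.673, -0.216]
contact_force: [-0.2, 0.4, -0.1]
width: 0.998
```

Call:
jog_arm([
  {"grip":0.25,"dx":0,"dy":0,"dz":0,"ax":0,"ay":0,"az":0},
  {"grip":0.25,"dx":0,"dy":0,"dz":0,"ax":0,"ay":0,"az":0},
  {"grip":0.25,"dx":0,"dy":0,"dz":0,"ax":0,"ay":0,"az":0},
  {"grip":0.25,"dx":0,"dy":0,"dz":0,"ax":0,"ay":0,"az":0},
  {"grip":0.25,"dx":0,"dy":0,"dz":0,"ax":0,"ay":0,"az":0},
], grip_force=30)

```text
t: 4.2
position: [549.5, 205.2, 73.1]
tcp_rot: [0.674, 0.22, -0.671, 0.217]
contact_force: [-0.3, -2.1, 6.4]
width: 0.363
```

Call:
jog_arm([
  {"grip":0.25,"dx":0,"dy":0,"dz":0,"ax":-0.157,"ay":0,"az":0},
  {"grip":0.25,"dx":0,"dy":0,"dz":0,"ax":-0.157,"ay":0,"az":0},
  {"grip":0.25,"dx":0,"dy":0,"dz":0,"ax":-0.157,"ay":0,"az":0},
  {"grip":0.25,"dx":0,"dy":0,"dz":0,"ax":-0.157,"ay":0,"az":0},
  {"grip":0.25,"dx":0,"dy":0,"dz":0,"ax":-0.157,"ay":0,"az":0},
])

```text
t: 4.82
position: [548.0, 206.1, 73.1]
tcp_rot: [0.538, 0.463, -0.535, 0.458]
contact_force: [-3.6, -0.4, 8.5]
width: 0.358
```

Call:
jog_arm([
  {"grip":0.25,"dx":0,"dy":0,"dz":0,"ax":-0.157,"ay":0,"az":0},
  {"grip":0.25,"dx":0,"dy":0,"dz":0,"ax":-0.157,"ay":0,"az":0},
  {"grip":0.25,"dx":0,"dy":0,"dz":0,"ax":-0.157,"ay":0,"az":0},
  {"grip":0.25,"dx":0,"dy":0,"dz":0,"ax":-0.157,"ay":0,"az":0},
  {"grip":0.25,"dx":0,"dy":0,"dz":0,"ax":-0.157,"ay":0,"az":0},
])

```text
t: 5.45
position: [546.2, 205.7, 73.1]
tcp_rot: [0.321, 0.633, -0.318, 0.628]
contact_force: [-7.9, -0.4, 12.6]
width: 0.36
```

Call:
jog_arm([
  {"grip":0.25,"dx":0,"dy":0,"dz":0,"ax":0,"ay":0,"az":0},
])

```text
t: 5.58
position: [546.2, 205.7, 73.1]
tcp_rot: [0.322, 0.633, -0.319, 0.628]
contact_force: [-6.1, -0.2, 12.1]
width: 0.363
```

```bash
cat > tip.py <<'E'
from h import *
go(548,205,69); r={};q={};A={};B={}
for n in('scene','side'):
    g=cam(n); r[n]=g; h=cv2.cvtColor(g['image'],cv2.COLOR_RGB2HSV)
    m=cv2.inRange(h,(60,120,20),(90,255,255)); m[:300]=0
    k,l,s,c=cv2.connectedComponentsWithStats(m)
    if k<2: print(n,'no green'); save(g,'pics/tip_%s.png'%n); continue
    i=1+np.argmax(s[1:,4]); q[n]=c[i]; P=cloud(g)[(l==i)&(g['range_z']>0)]; P=P[(P[:,2]>48)&(P[:,2]<62)]
    m=P.mean(0); w=np.linalg.svd(P[:,:2]-m[:2],full_matrices=False)[2][0]
    print(n,c[i].round(1),s[i],'cloud mid',((P.max(0)+P.min(0))/2).round(1),m.round(1),'axis deg',np.degrees(np.arctan2(w[1],w[0])).round(1),'z',P[:,2].max().round(1))
if len(q)==2:
    p,e=tri(r['scene'],q['scene'],r['side'],q['side']); d=p[:2]-[548,204.7]
    print('tri',p.round(1),e,'r',np.hypot(*d).round(1),'ang',np.degrees(np.arctan2(d[1],d[0])).round(1))
E
python3 tip.py
```

```text
t 5.58 pos [546.2 205.7  73.1] width 0.363 F [-6.1 -0.2 12.1] q [ 0.36  0.47 -0.26  0.85  0.01  1.3 ]
shift [4.1 1.  1.6] xaxis [-0.004  0.007 -1.   ] yaw of y, deg 36.0
scene [516.9 380.9] [506 376  22  12 191] cloud mid [474.1 229.2  55.4] [474.1 229.6  55.3] axis deg -17.3 z 58.6
side [384.9 377.8] [375 373  21  11 143] cloud mid [474.6 229.2  55.4] [474.7 230.3  55.5] axis deg 161.9 z 58.3
tri [474.5 229.9  55.5] 0.5913738304009172 r 77.7 ang 161.1
```

Call:
jog_arm([
  {"grip":1,"dx":0,"dy":0,"dz":0,"ax":0,"ay":0,"az":0},
  {"grip":1,"dx":0,"dy":0,"dz":0,"ax":0,"ay":0,"az":0},
  {"grip":1,"dx":0,"dy":0,"dz":0,"ax":0,"ay":0,"az":0},
  {"grip":1,"dx":0,"dy":0,"dz":0,"ax":0,"ay":0,"az":0},
  {"grip":1,"dx":0,"dy":0,"dz":0,"ax":0,"ay":0,"az":0},
])

```text
t: 6.3
position: [548.1, 205.5, 71.5]
tcp_rot: [0.323, 0.632, -0.319, 0.628]
contact_force: [0.8, 0.5, -0.6]
width: 1.001
```

Call:
jog_arm([
  {"grip":1,"dx":-0.02,"dy":0,"dz":0,"ax":0,"ay":0,"az":0},
  {"grip":1,"dx":-0.05,"dy":0,"dz":0,"ax":0,"ay":0,"az":0},
  {"grip":1,"dx":-0.06,"dy":0,"dz":0,"ax":0,"ay":0,"az":0},
  {"grip":1,"dx":-0.05,"dy":0,"dz":0,"ax":0,"ay":0,"az":0},
  {"grip":1,"dx":0,"dy":0,"dz":0,"ax":0,"ay":0,"az":0},
])

```text
t: 6.92
position: [551.2, 205.4, 256.7]
tcp_rot: [0.325, 0.629, -0.317, 0.631]
contact_force: [-0.4, 0.4, 0.0]
width: 1.001
```

```bash
python3 tip.py; python3 -c "
from h import *
go(481,-270,300); go(410,-270,300)
for n in('scene','side'):
    g=cam(n); P=cloud(g); c=P[:,:,:]; m=(abs(P[...,0]-479)<50)&(abs(P[...,1]+272)<50)&(P[...,2]>14)&(P[...,2]<26)&(g['image'].mean(2)>100)
    Q=P[m][:,:2].astype(np.float32); r=cv2.minAreaRect(Q); print(n,len(Q),r); print(cv2.boxPoints(r).round(0).tolist())
"
```

```text
t 6.92 pos [551.2 205.4 256.7] width 1.001 F [-0.4  0.4  0. ] q [0.35 0.35 0.06 1.27 0.01 1.3 ]
shift [187.6  -5.   -0.9] xaxis [ 0.007  0.01  -1.   ] yaw of y, deg 36.0
scene [516.9 381. ] [506 376  22  12 190] cloud mid [474.2 229.2  55.9] [474.3 229.6  55.4] axis deg -16.5 z 58.8
side [385.1 377.9] [375 373  21  11 137] cloud mid [474.6 230.4  56. ] [474.5 230.3  55.5] axis deg 164.8 z 59.1
tri [474.4 229.8  55.3] 0.4718594784163707 r 77.8 ang 161.2
t 7.03 pos [548.6 204.5 251.9] width 0.999 F [ 0.2 -0.7  0. ] q [0.35 0.36 0.06 1.27 0.01 1.3 ]
shift [ -51.2 -333.3  344. ] xaxis [-0.001  0.007 -1.   ] yaw of y, deg 36.0
t 7.03 pos [548.6 204.5 251.9] width 0.999 F [ 0.2 -0.7  0. ] q [0.35 0.36 0.06 1.27 0.01 1.3 ]
shift [ -51.2 -390.7  302.3] xaxis [-0.001  0.007 -1.   ] yaw of y, deg 36.0
scene 277 ((477.98486328125, -273.84893798828125), (64.98902893066406, 41.34381103515625), 30.4581298828125)
[[439.0, -273.0], [460.0, -308.0], [516.0, -275.0], [496.0, -240.0]]
side 262 ((479.5044250488281, -272.71185302734375), (65.4044418334961, 45.4510498046875), 27.354089736938477)
[[440.0, -268.0], [461.0, -308.0], [519.0, -278.0], [498.0, -238.0]]
```

Call:
jog_arm([
  {"grip":1,"dx":0,"dy":-0.0415,"dz":0.043,"ax":0,"ay":0,"az":0},
  {"grip":1,"dx":0,"dy":-0.0415,"dz":0.043,"ax":0,"ay":0,"az":0},
  {"grip":1,"dx":0,"dy":-0.0415,"dz":0.043,"ax":0,"ay":0,"az":0},
  {"grip":1,"dx":0,"dy":-0.0415,"dz":0.043,"ax":0,"ay":0,"az":0},
])

```text
t: 7.62
position: [513.6, -33.9, 248.3]
tcp_rot: [0.322, 0.633, -0.32, 0.627]
contact_force: [1.1, -0.1, 0.0]
width: 1.003
```

Call:
jog_arm([
  {"grip":1,"dx":0,"dy":-0.0415,"dz":0.043,"ax":0,"ay":0,"az":0},
  {"grip":1,"dx":0,"dy":-0.0415,"dz":0.043,"ax":0,"ay":0,"az":0},
  {"grip":1,"dx":0,"dy":-0.0415,"dz":0.043,"ax":0,"ay":0,"az":0},
  {"grip":1,"dx":0,"dy":-0.0415,"dz":0.043,"ax":0,"ay":0,"az":0},
])

```text
t: 8.12
position: [480.4, -270.3, 246.8]
tcp_rot: [0.323, 0.633, -0.319, 0.627]
contact_force: [0.8, 0.8, 0.1]
width: 1.001
```

Call:
jog_arm([
  {"grip":1,"dx":0,"dy":0,"dz":0,"ax":-0.181,"ay":0,"az":0},
  {"grip":1,"dx":0,"dy":0,"dz":0,"ax":-0.181,"ay":0,"az":0},
  {"grip":1,"dx":0,"dy":0,"dz":0,"ax":-0.181,"ay":0,"az":0},
  {"grip":1,"dx":0,"dy":0,"dz":0,"ax":-0.181,"ay":0,"az":0},
])

```text
t: 8.62
position: [480.7, -268.5, 246.6]
tcp_rot: [0.078, 0.705, -0.072, 0.701]
contact_force: [-0.1, 0.8, 0.5]
width: 1.0
```

Call:
jog_arm([
  {"grip":1,"dx":0,"dy":0,"dz":0,"ax":-0.181,"ay":0,"az":0},
  {"grip":1,"dx":0,"dy":0,"dz":0,"ax":-0.181,"ay":0,"az":0},
  {"grip":1,"dx":0,"dy":0,"dz":0,"ax":-0.181,"ay":0,"az":0},
  {"grip":1,"dx":0,"dy":0,"dz":0,"ax":-0.181,"ay":0,"az":0},
  {"grip":1,"dx":0,"dy":0,"dz":0,"ax":0,"ay":0,"az":0},
])

```text
t: 9.25
position: [480.9, -268.5, 247.0]
tcp_rot: [-0.173, 0.686, 0.179, 0.684]
contact_force: [-0.2, 0.1, 0.2]
width: 1.004
```

```bash
python3 -c "
from h import *
g=cam('wrist'); save(g,'pics/w4.png'); go(479,-273,190)"
```

```text
t 9.3 pos [ 481.1 -268.6  247.3] width 1.001 F [-0.1 -0.2  0.6] q [-0.51  0.3  -0.03  1.24  0.   -1.01]
shift [57.2 -3.4 -4. ] xaxis [-0.004  0.008 -1.   ] yaw of y, deg 118.8
```

View pics/w4.png

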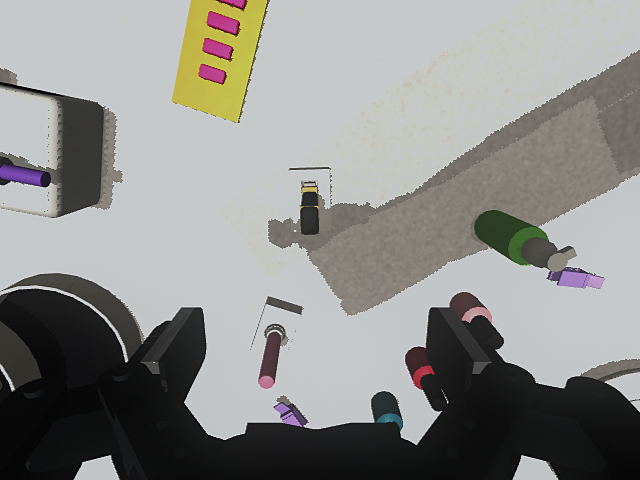

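The sixth picture shows the bar wand at (310,210), its rest's upper edge at row 168 level with the image rows, so the yaw is right. The dot wand is at (268,360).

```bash
cat > wd.py <<'E'
from h import *
g=cam('wrist'); h=cv2.cvtColor(g['image'],cv2.COLOR_RGB2HSV); P=cloud(g)
near=(abs(P[...,0]-479)<25)&(abs(P[...,1]+273)<25)&(P[...,2]>30)
m=near&(P[...,2]<115); T=P[m&(P[...,2]>100)]
print('top n',len(T)); 
if len(T): print('top rect',cv2.minAreaRect(T[:,:2].astype(np.float32)),'z',np.median(T[:,2]))
v,u=np.nonzero(m)
if len(v):
    for r in range(v.min(),v.max()+1,6):
        c=u[v==r]; print(r,c.min(),c.max(),P[r,int(c.mean())].round(1))
    r=v.max(); c=u[v==r-2]; print('far edge of top',onplane(g,c.mean(),r+.5,106.5).round(1))
# rest block top
B=(abs(P[...,0]-479)<50)&(abs(P[...,1]+273)<50)&(P[...,2]>14)&(P[...,2]<26); print('block',cv2.minAreaRect(P[B][:,:2].astype(np.float32)),np.median(P[B][:,2]))
go(479,-273,68)
E
python3 wd.py
```

```text
top n 521
top rect ((476.6541442871094, -274.4463195800781), (22.468429565429688, 14.088421821594238), 28.7087459564209) z 105.7429125088455
192 304 315 [ 467.7 -280.    34.4]
198 302 317 [ 467.4 -279.8   67. ]
204 301 317 [ 467.2 -279.7   94.9]
210 300 318 [ 469.1 -278.5  107. ]
216 300 318 [ 473.3 -276.2  106.4]
222 301 318 [ 477.4 -274.   106.8]
228 301 318 [ 482.1 -271.5  104.8]
far edge of top [ 485.4 -269.2  106.5]
block ((476.8126220703125, -274.26885986328125), (62.052608489990234, 39.961334228515625), 30.519834518432617) 19.734191827954078
t 9.35 pos [ 481.3 -268.7  247.6] width 1.003 F [-0.  -0.6 -0.5] q [-0.51  0.3  -0.03  1.24  0.   -1.01]
shift [179.5  -4.2  -4.1] xaxis [-0.004  0.008 -1.   ] yaw of y, deg 118.8
```

Call:
jog_arm([
  {"grip":1,"dx":0,"dy":-0.003,"dz":-0.0066,"ax":-0.005,"ay":0,"az":-0.009},
  {"grip":1,"dx":0.06,"dy":0,"dz":0,"ax":0,"ay":0,"az":0},
  {"grip":1,"dx":0.04,"dy":0,"dz":0,"ax":0,"ay":0,"az":0},
  {"grip":1,"dx":0,"dy":0,"dz":0,"ax":0,"ay":0,"az":0},
  {"grip":1,"dx":0,"dy":0,"dz":0,"ax":0,"ay":0,"az":0},
])

```text
t: 9.98
position: [478.5, -275.7, 150.2]
tcp_rot: [-0.179, 0.683, 0.177, 0.686]
contact_force: [-0.7, -1.0, 0.5]
width: 0.997
```

```bash
python3 wd.py; python3 -c "
from h import *
go(476.8,-274.4,61)"
```

```text
top n 1082
top rect ((476.4991455078125, -274.1849365234375), (23.049530029296875, 14.49610424041748), 30.736711502075195) z 105.78626155679385
221 311 326 [ 467.  -279.7   33.6]
227 308 327 [ 467.5 -280.2   49.2]
233 308 328 [ 467.1 -279.7   64.7]
239 307 329 [ 467.2 -279.6   77.6]
245 307 329 [ 467.  -279.7   90. ]
251 305 331 [ 466.9 -279.8  101.2]
257 305 331 [ 468.7 -278.8  104.9]
263 305 331 [ 471.4 -277.3  105.7]
269 305 331 [ 474.2 -275.7  106.1]
275 306 331 [ 476.8 -274.3  107.1]
281 306 331 [ 480.  -272.5  106.5]
287 306 332 [ 482.9 -270.2  106.1]
far edge of top [ 485.  -269.   106.5]
block ((476.7917785644531, -274.5141296386719), (62.30797576904297, 39.56062698364258), 30.339927673339844) 19.72427941469911
t 10.03 pos [ 479.1 -275.9  150.8] width 1.002 F [0.6 0.  0.2] q [-0.52  0.35 -0.23  0.99 -0.   -1.03]
shift [82.8  3.1  1.1] xaxis [ 0.006 -0.003 -1.   ] yaw of y, deg 119.2
t 10.03 pos [ 479.1 -275.9  150.8] width 1.002 F [0.6 0.  0.2] q [-0.52  0.35 -0.23  0.99 -0.   -1.03]
shift [89.8  3.  -1.6] xaxis [ 0.006 -0.003 -1.   ] yaw of y, deg 119.2
```

Call:
jog_arm([
  {"grip":1,"dx":0,"dy":0.0024,"dz":-0.0014,"ax":-0.015,"ay":0,"az":0},
  {"grip":1,"dx":0.045,"dy":0,"dz":0,"ax":0,"ay":0,"az":0},
  {"grip":1,"dx":0.044,"dy":0,"dz":0,"ax":0,"ay":0,"az":0},
  {"grip":1,"dx":0,"dy":0,"dz":0,"ax":0,"ay":0,"az":0},
  {"grip":1,"dx":0,"dy":0,"dz":0,"ax":0,"ay":0,"az":0},
])

```text
t: 10.65
position: [476.8, -274.4, 61.6]
tcp_rot: [-0.185, 0.681, 0.182, 0.684]
contact_force: [0.5, 0.1, -0.0]
width: 0.999
```

Call:
jog_arm([
  {"grip":0.5,"dx":0,"dy":0,"dz":0,"ax":0,"ay":0,"az":0},
  {"grip":0.3,"dx":0,"dy":0,"dz":0,"ax":0,"ay":0,"az":0},
  {"grip":0.2,"dx":0,"dy":0,"dz":0,"ax":0,"ay":0,"az":0},
  {"grip":0.1,"dx":0,"dy":0,"dz":0,"ax":0,"ay":0,"az":0},
  {"grip":0,"dx":0,"dy":0,"dz":0,"ax":0,"ay":0,"az":0},
])

```text
t: 11.28
position: [475.7, -273.8, 59.9]
tcp_rot: [-0.184, 0.682, 0.183, 0.684]
contact_force: [-0.1, -0.7, 1.3]
width: 0.162
```

Call:
jog_arm([
  {"grip":0,"dx":0,"dy":0,"dz":0,"ax":0,"ay":0,"az":0},
  {"grip":0,"dx":0,"dy":0,"dz":0,"ax":0,"ay":0,"az":0},
  {"grip":0,"dx":0,"dy":0,"dz":0,"ax":0,"ay":0,"az":0},
])

```text
t: 11.65
position: [475.7, -273.8, 59.9]
tcp_rot: [-0.184, 0.682, 0.183, 0.684]
contact_force: [0.2, -0.0, 2.7]
width: 0.158
```

Call:
jog_arm([
  {"grip":0,"dx":-0.015,"dy":0,"dz":0,"ax":0,"ay":0,"az":0},
  {"grip":0,"dx":-0.02,"dy":0,"dz":0,"ax":0,"ay":0,"az":0},
  {"grip":0,"dx":-0.045,"dy":0,"dz":0,"ax":0,"ay":0,"az":0},
  {"grip":0,"dx":-0.05,"dy":0,"dz":0,"ax":0,"ay":0,"az":0},
  {"grip":0,"dx":-0.04,"dy":0,"dz":0,"ax":0,"ay":0,"az":0},
], grip_force=40)

```text
t: 12.28
position: [474.9, -273.1, 232.3]
tcp_rot: [-0.184, 0.682, 0.183, 0.684]
contact_force: [0.1, 0.6, -0.9]
width: 0.158
```

Call:
jog_arm([
  {"grip":0,"dx":0,"dy":0,"dz":0,"ax":0.18,"ay":0,"az":0},
  {"grip":0,"dx":0,"dy":0,"dz":0,"ax":0.18,"ay":0,"az":0},
  {"grip":0,"dx":0,"dy":0,"dz":0,"ax":0.18,"ay":0,"az":0},
  {"grip":0,"dx":0,"dy":0,"dz":0,"ax":0.18,"ay":0,"az":0},
  {"grip":0,"dx":0,"dy":0,"dz":0,"ax":0.11,"ay":0,"az":0},
])

```text
t: 12.9
position: [474.6, -272.9, 230.1]
tcp_rot: [0.109, 0.698, -0.109, 0.699]
contact_force: [0.2, 0.5, -0.9]
width: 0.155
```

Call:
jog_arm([
  {"grip":0,"dx":0,"dy":0,"dz":0,"ax":0,"ay":0,"az":0},
])

```text
t: 13.02
position: [474.7, -273.0, 230.0]
tcp_rot: [0.107, 0.698, -0.107, 0.7]
contact_force: [0.7, 0.8, -0.5]
width: 0.16
```

```bash
python3 - <<'E'
from h import *
go(474.4,229.8,231)
for n in('scene','side'): g=cam(n); P=cloud(g); save(g,f'pics/{n}5.png'); m=(abs(P[...,0]-477)<25)&(abs(P[...,1]+274)<25)&(P[...,2]>140)&(P[...,2]<200); v,u=np.nonzero(m); Q=P[m]; print(n,len(Q),Q.min(0).round(1) if len(Q) else '',u.min(),u.max(),v.min(),v.max())
E
python3 -c "
import cv2,numpy as np
a=cv2.imread('pics/scene5.png')[0:300,180:480];b=cv2.imread('pics/side5.png')[50:350,250:550]
cv2.imwrite('pics/c5.png',cv2.resize(np.hstack([a,b]),(800,400)))"
```

```text
t 13.03 pos [ 474.7 -273.   230. ] width 0.16 F [ 0.7  0.8 -0.5] q [-0.52  0.3  -0.09  1.18  0.   -0.22]
shift [  -1.4  479.7 -150.6] xaxis [ 0.002 -0.001 -1.   ] yaw of y, deg 72.6
scene 261 [ 461.8 -283.3  178.3] 309 331 70 84
side 217 [ 459.  -281.   179.6] 379 400 109 121
```

View pics/c5.png

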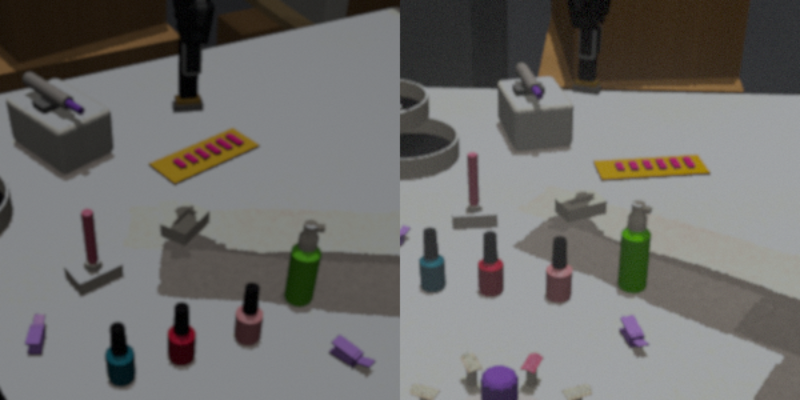

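The seventh picture shows the wand held upright and clear of its empty rest, with all bystanders in place. Now I carry it at this height.

Call:
jog_arm([
  {"grip":0,"dx":0,"dy":0.03,"dz":-0.0094,"ax":0,"ay":0,"az":0},
  {"grip":0,"dx":0,"dy":0.05,"dz":-0.0157,"ax":0,"ay":0,"az":0},
  {"grip":0,"dx":0,"dy":0.05,"dz":-0.0157,"ax":0,"ay":0,"az":0},
  {"grip":0,"dx":0,"dy":0.05,"dz":-0.0157,"ax":0,"ay":0,"az":0},
  {"grip":0,"dx":0,"dy":0.05,"dz":-0.0157,"ax":0,"ay":0,"az":0},
])

```text
t: 13.75
position: [475.1, -30.7, 229.6]
tcp_rot: [0.107, 0.698, -0.107, 0.7]
contact_force: [0.9, 0.1, -0.9]
width: 0.16
```

Call:
jog_arm([
  {"grip":0,"dx":0,"dy":0.05,"dz":-0.0157,"ax":0,"ay":0,"az":0},
  {"grip":0,"dx":0,"dy":0.05,"dz":-0.0157,"ax":0,"ay":0,"az":0},
  {"grip":0,"dx":0,"dy":0.05,"dz":-0.0157,"ax":0,"ay":0,"az":0},
  {"grip":0,"dx":0,"dy":0.05,"dz":-0.0157,"ax":0,"ay":0,"az":0},
  {"grip":0,"dx":0,"dy":0.03,"dz":-0.0094,"ax":0,"ay":0,"az":0},
])

```text
t: 14.38
position: [475.2, 211.1, 229.1]
tcp_rot: [0.106, 0.698, -0.106, 0.7]
contact_force: [0.2, 0.1, -1.3]
width: 0.159
```

Call:
jog_arm([
  {"grip":0,"dx":0,"dy":0.012,"dz":-0.004,"ax":0,"ay":0,"az":0},
  {"grip":0,"dx":0,"dy":0,"dz":0,"ax":0,"ay":0,"az":0},
  {"grip":0,"dx":0,"dy":0,"dz":0,"ax":0,"ay":0,"az":0},
])

```text
t: 14.75
position: [475.2, 220.2, 228.9]
tcp_rot: [0.107, 0.698, -0.108, 0.7]
contact_force: [-0.3, -0.8, -1.3]
width: 0.158
```

```bash
python3 tip.py; cat > cmp.py <<'E'
from h import *
import sys
go(474.3,229.8,111.5); s=bot.sense(); x,y,z=s['position']; zb=z-50.5
for n in('scene','side','wrist'):
    g=cam(n); P=cloud(g); save(g,f'pics/{n}_{sys.argv[1]}.png')
    m=(abs(P[...,0]-x)<26)&(abs(P[...,1]-y)<26)&(P[...,2]>zb-3)&(P[...,2]<zb+12)&(P[...,2]>60); Q=P[m]
    if len(Q)>20:
        print(n,'bar',len(Q),'z',np.percentile(Q[:,2],[1,99]).round(1),cv2.minAreaRect(Q[:,:2].astype(np.float32)))
E
python3 cmp.py a
```

```text
t 14.75 pos [475.2 220.2 228.9] width 0.158 F [-0.3 -0.8 -1.3] q [ 0.44  0.26 -0.15  1.16 -0.    0.74]
shift [160.1   7.7  73.6] xaxis [ 0.002 -0.002 -1.   ] yaw of y, deg 72.5
scene [517.5 379.5] [507 376  21   8 104] cloud mid [473.4 229.1  55.6] [472.4 228.6  55.7] axis deg -18.5 z 57.7
side [384.9 378. ] [376 373  20  11 128] cloud mid [474.1 229.5  55.1] [474.6 230.4  55.4] axis deg 162.5 z 58.1
tri [473.9 229.6  56. ] 2.53733644134141 r 78.2 ang 161.4
t 14.85 pos [475.3 220.1 229.1] width 0.166 F [-0.3 -0.9 -1. ] q [ 0.44  0.26 -0.15  1.16 -0.    0.74]
shift [117.5   9.   -4.2] xaxis [ 0.002 -0.002 -1.   ] yaw of y, deg 72.4
scene bar 256 z [178.9 190.5] ((480.52703857421875, 224.04270935058594), (12.516715049743652, 37.8328857421875), 54.89931869506836)
side bar 284 z [179.2 190.4] ((478.52838134765625, 221.26248168945312), (13.335532188415527, 36.32701873779297), 75.05794525146484)
wrist bar 277 z [179.7 190.1] ((460.06280517578125, 225.344482421875), (12.886292457580566, 3.9531331062316895), 71.95926666259766)
```

Call:
jog_arm([
  {"grip":0,"dx":0,"dy":0.009,"dz":-0.004,"ax":-0.01,"ay":0,"az":0},
  {"grip":0,"dx":0.04,"dy":0,"dz":0,"ax":0,"ay":0,"az":0},
  {"grip":0,"dx":0.03,"dy":0,"dz":0,"ax":0,"ay":0,"az":0},
  {"grip":0,"dx":0.02,"dy":0,"dz":0,"ax":0,"ay":0,"az":0},
  {"grip":0,"dx":0.01,"dy":0,"dz":0,"ax":0,"ay":0,"az":0},
])

```text
t: 15.62
position: [473.8, 231.1, 127.8]
tcp_rot: [0.103, 0.699, -0.104, 0.7]
contact_force: [-0.7, 0.2, -1.8]
width: 0.162
```

Call:
jog_arm([
  {"grip":0,"dx":0,"dy":0,"dz":0,"ax":0,"ay":0,"az":0},
  {"grip":0,"dx":0,"dy":0,"dz":0,"ax":0,"ay":0,"az":0},
])

```text
t: 15.88
position: [475.2, 231.4, 129.9]
tcp_rot: [0.104, 0.698, -0.104, 0.701]
contact_force: [0.4, -0.6, -0.9]
width: 0.16
```

```bash
python3 cmp.py b; python3 -c "
import cv2,numpy as np
a=cv2.imread('pics/scene_b.png')[320:420,465:565];b=cv2.imread('pics/side_b.png')[310:410,335:435]
cv2.imwrite('pics/c6.png',cv2.resize(np.hstack([a,b]),(800,400),interpolation=cv2.INTER_CUBIC))"
```

```text
t 15.88 pos [475.2 231.4 129.9] width 0.16 F [ 0.4 -0.6 -0.9] q [ 0.45  0.33 -0.32  0.92 -0.    0.75]
shift [18.4 -1.8 -0.4] xaxis [ 0.004 -0.001 -1.   ] yaw of y, deg 73.1
scene bar 167 z [80.  90.9] ((480.9341735839844, 235.87588500976562), (11.993021965026855, 37.340797424316406), 55.104270935058594)
side bar 230 z [79.7 91. ] ((478.3083801269531, 232.15390014648438), (13.08812141418457, 36.33835983276367), 74.57937622070312)
wrist bar 273 z [80.5 90.8] ((459.9390869140625, 236.1613006591797), (13.152347564697266, 4.1533918380737305), 71.00762939453125)
```

View pics/c6.png

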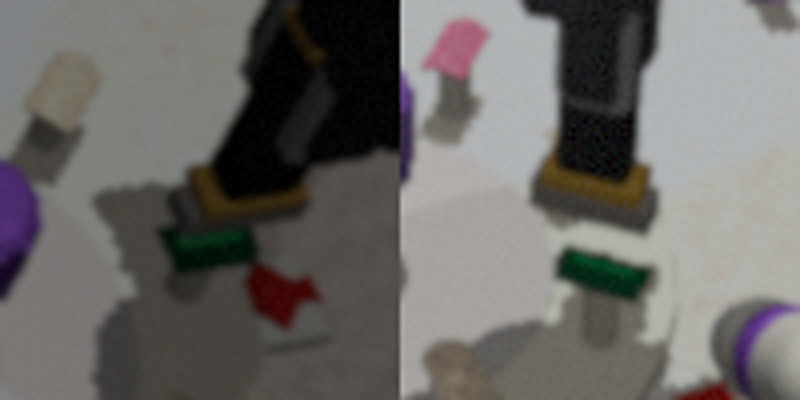

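The eighth picture shows the bar above the green nail in both views. In side pixels its lower front corners are about (368,361) and (397.5,367.5). In scene pixels they are about (509,375) and (541,373).

```bash
cat > fin.py <<'E'
from h import *
s=bot.sense(); M=R.from_quat(s['tcp_rot']).as_matrix(); ty,tz=M[:2,1],M[:2,2]; t=s['position']; zb=t[2]-50.3
print('tcp',t.round(1),'z-axis deg',np.degrees(np.arctan2(tz[1],tz[0])).round(1))
for n in('scene','side'):
    g=cam(n); P=cloud(g); Q=P[(abs(P[...,0]-t[0])<27)&(abs(P[...,1]-t[1])<27)&(P[...,2]>zb+.5)&(P[...,2]<zb+9)&(g['image'][...,1]<g['image'][...,0]+25)]
    d=Q[:,:2]-t[:2]; f=d@ty; a=d@tz; fr=f>np.percentile(f,20)
    print(n,len(Q),'front face y',np.median(f).round(1),'along: ',np.percentile(a[fr],[1,99]).round(1),'mid',np.percentile(a[fr],[1,99]).mean().round(1),'slope deg',np.degrees(np.polyfit(a[fr],f[fr],1)[0]).round(1))
    h=cv2.cvtColor(g['image'],cv2.COLOR_RGB2HSV); m=cv2.inRange(h,(60,120,20),(90,255,255))>0
    N=P[m&(abs(P[...,0]-474)<25)&(abs(P[...,1]-230)<25)&(P[...,2]<62)]; d=N[:,:2]-t[:2]
    print('  nail y',np.percentile(d@ty,[2,98]).round(1),'along',np.percentile(d@tz,[2,98]).round(1),'z max',np.percentile(N[:,2],97).round(1))
E
python3 - <<'E'
from fin import *
for n,a,b in(('side',(368.25,360.75),(397.5,367.5)),('scene',(508.75,375),(541.25,373.25))):
    g=cam(n); A=onplane(g,*a,zb);B=onplane(g,*b,zb); c=(A+B)[:2]/2-6*ty
    print(n,'len',np.linalg.norm(A-B).round(1),'centre in tool y,z',((c-t[:2])@ty).round(1),((c-t[:2])@tz).round(1),'world',c.round(1))
E
```

```text
tcp [475.1 231.3 129.9] z-axis deg -16.9
scene 118 front face y 6.0 along:  [-15.4  20.3] mid 2.4 slope deg -1.2
  nail y [-5.8  3.4] along [-12.2  10.9] z max 57.8
side 170 front face y 5.8 along:  [-14.6  20.3] mid 2.8 slope deg -0.1
  nail y [-5.5  3.5] along [-11.   10.8] z max 57.3
side len 34.7 centre in tool y,z -3.6 2.3 world [476.3 227.2]
scene len 37.1 centre in tool y,z -3.2 -0.5 world [473.7 228.4]
```

Call:
jog_arm([
  {"grip":0,"dx":0,"dy":-0.0015,"dz":-0.0025,"ax":0,"ay":0,"az":0},
  {"grip":0,"dx":0.005,"dy":0,"dz":0,"ax":0,"ay":0,"az":0},
  {"grip":0,"dx":0.005,"dy":0,"dz":0,"ax":0,"ay":0,"az":0},
  {"grip":0,"dx":0,"dy":0,"dz":0,"ax":0,"ay":0,"az":0},
  {"grip":0,"dx":0,"dy":0,"dz":0,"ax":0,"ay":0,"az":0},
])

```text
t: 16.85
position: [471.6, 230.2, 118.8]
tcp_rot: [0.103, 0.699, -0.104, 0.7]
contact_force: [0.4, 0.3, -1.2]
width: 0.16
```

```bash
python3 fin.py; python3 cmp.py c
```

```text
tcp [471.6 230.2 118.8] z-axis deg -16.9
scene 110 front face y 6.0 along:  [-14.9  20.4] mid 2.8 slope deg -1.0
  nail y [-4.3  6.1] along [-7.9 14.4] z max 57.0
side 157 front face y 5.8 along:  [-14.9  20.2] mid 2.7 slope deg -0.5
  nail y [-4.2  5.4] along [-8.3 13.5] z max 57.6
t 16.95 pos [471.8 230.3 119. ] width 0.161 F [-0.3 -0.5 -0.6] q [ 0.46  0.33 -0.34  0.89 -0.    0.75]
shift [7.6 0.2 2.5] xaxis [ 0.003 -0.001 -1.   ] yaw of y, deg 73.1
scene bar 161 z [69.2 80.5] ((477.4640808105469, 234.28115844726562), (13.136801719665527, 37.08320999145508), 52.86085891723633)
side bar 216 z [69.3 80.3] ((474.5335388183594, 231.00547790527344), (14.44275188446045, 36.110538482666016), 77.24710845947266)
wrist bar 273 z [69.7 80.2] ((456.04229736328125, 233.94287109375), (12.794455528259277, 4.156060695648193), 72.14704132080078)
```

Call:
jog_arm([
  {"grip":0,"dx":0.0035,"dy":0.0003,"dz":0,"ax":0.01,"ay":0,"az":0},
  {"grip":0,"dx":0.0035,"dy":0,"dz":0,"ax":0,"ay":0,"az":0},
  {"grip":0,"dx":0,"dy":0,"dz":0,"ax":0,"ay":0,"az":0},
  {"grip":0,"dx":0,"dy":0,"dz":0,"ax":0,"ay":0,"az":0},
  {"grip":0,"dx":0,"dy":0,"dz":0,"ax":0,"ay":0,"az":0},
])

```text
t: 17.73
position: [471.9, 230.6, 112.0]
tcp_rot: [0.107, 0.698, -0.108, 0.7]
contact_force: [0.8, -0.2, -0.9]
width: 0.161
```

```bash
python3 fin.py; python3 cmp.py d;  python3 -c "
import cv2,numpy as np
a=cv2.imread('pics/scene_d.png')[320:420,465:565];b=cv2.imread('pics/side_d.png')[320:420,335:435]
cv2.imwrite('pics/c7.png',cv2.resize(np.hstack([a,b]),(800,400),interpolation=cv2.INTER_CUBIC))"
```

```text
tcp [471.9 230.6 112. ] z-axis deg -17.5
scene 116 front face y 5.9 along:  [-14.9  20.7] mid 2.9 slope deg -1.4
  nail y [2.8 5.9] along [-6.3 14. ] z max 56.1
side 164 front face y 5.6 along:  [-15.3  19.7] mid 2.2 slope deg 0.1
  nail y [-0.6  5.4] along [-7.9 13. ] z max 56.8
t 17.82 pos [471.9 230.6 112.1] width 0.155 F [ 0.4 -0.3  0.3] q [ 0.46  0.34 -0.35  0.88 -0.    0.76]
shift [0.6 0.  2.6] xaxis [ 0.003 -0.001 -1.   ] yaw of y, deg 72.5
scene bar 150 z [62.8 73.4] ((474.886474609375, 230.64451599121094), (12.20229434967041, 36.390262603759766), 72.70277404785156)
side bar 219 z [61.7 73.5] ((474.6346435546875, 231.34518432617188), (12.971460342407227, 36.12310791015625), 75.8038330078125)
wrist bar 276 z [62.7 73.1] ((456.2335205078125, 234.4927520751953), (12.335831642150879, 3.8362839221954346), 72.51930236816406)
```

View pics/c7.png

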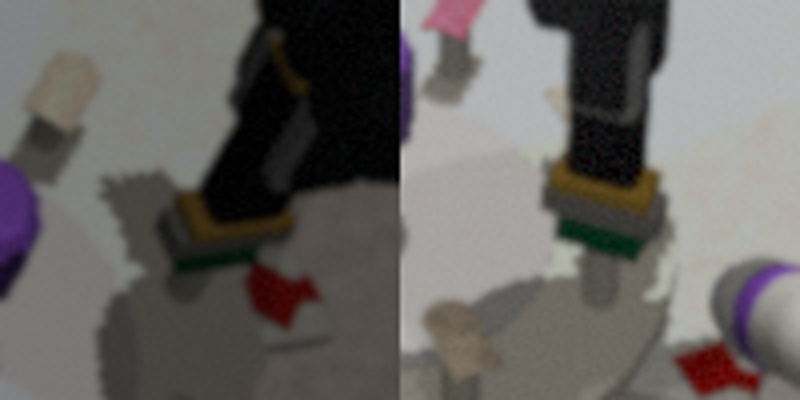

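The ninth picture shows the bar centred just above the green nail with a small gap in both views. The measured offset is about 1 mm, with the underside about 6 mm above the crown, so I hand in.

```bash
python3 -c "
from rig import bot
print(bot.sense()['joint_vel'].round(3)); print(bot.finish_job())"
```

```text
[-0.001  0.001 -0.002 -0.002  0.001  0.001]
the job is handed in; nothing more can be done
None
```

I turned the wheel two detents anticlockwise, let go of the knob, and carried the wand over the bottles. I handed the job in at about 18 s of robot time, with the wand hovering above the wet tip. The hand-in gives no verdict, so everything below is from my own last measurements.

- **Wheel:** after release the tip sat at 161° about the axis. The red pointer measured about 162.5°, so it is within roughly 1.5° of the detent (the limit is 4°).
- **Wand position:** bar centre about (474.7, 231.0) mm against the tip's (474.3, 229.8) mm, so about 1 mm off centre.
- **Wand height:** underside 61.7 to 62.8 mm against the 56 mm crown, so a gap of about 6 mm, slightly above the 5 mm asked but within 1.5 to 10 mm.
- **Attitude:** bar within about 2° of the nail's length, and the tool's lean was about 0.003 rad, which I took as the wand's own. The arm was still and the wrist force under 1 N.
- **Bystanders:** they looked undisturbed in the picture taken after the lift. I did not measure them again after the carry.

**Disagreements between checks:**
- Corner rays from the two fixed cameras, cast while the wand hung about 24 mm above the tip, put the bar 2 to 3 mm away from the depth data. I trusted depth, because it compares bar and nail within the same picture.
- Depth showed the bar about 2.7 mm off the tool axis along its own length. The wrist camera, at the grasp, had suggested about 0.6 mm.
- The first three move calls were refused because rows left out keys, with no effect on the scene.
- The last joint reached its limit on the way to the knob, so I turned it back before gripping.

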